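Set the air feed: valve half open, needle screw seated and backed off a quarter turn

ROBOT

A 7-joint arm with a two-finger parallel gripper is mounted at the origin on a cart in front of the work surface, level with it; the furniture and walls round the work are solid. World frame = base frame: x ahead of the robot, y to its left, z up, the work surface at z = 0. Lengths are in mm, angles in degrees, forces in N, time in s.
With the tool pointing down it reaches from about 425 to 1025 mm from the base axis. Payload 3.6 kg.
Tool frame: the origin (TCP) lies between the finger pads, 19 mm behind the fingertips; this is the grasp point; z points along the fingers, y is the line along which they close (so a half turn about z gives the same grasp; the last joint's range is limited). The gripper opens to 85 mm and grips with 20 to 120 N. Pads are 22 mm wide; open, the fingers measure 114 mm over their backs; the gripper's body (76 mm by 85 mm) begins 54 mm behind the grasp point. The pads swing forward as they close: fully open they stand 13 mm farther back than shut.
Start: joints at [67.122, 33.873, 2.773, 92.16, -1.908, 54.013, -1.931], TCP at [218.268, -691.367, 250.002] pointing down, gripper open.
Joint ranges: [-153.93, 153.93], [-27.13, 128.08], [-72.61, 78.16], [10.71, 143.7], [-87.88, 267.88], [4.46, 118.87], [-176.78, 176.78]. Speed limits (degrees/s): [147.25, 147.25, 180, 180, 180, 180, 180].

INTERFACE

Orientations are given as [roll, pitch, yaw] about the fixed x, y, z axes, in that order (R = Rz(yaw) Ry(pitch) Rx(roll)).
In Python, from bench import manip gives the robot as it stands. The module is installed in compiled form; this text tells all that it offers. Calls block until the motion is done:
- manip.move_ptp(position, orientation): joint-space move of the TCP to a pose.
- manip.move_linear(position, max_speed=150, frame=None, until_force=None): straight line of the TCP; frame=None keeps the orientation; max_speed is the mean speed in mm/s. With until_force (N) it stops when the force on the tool has changed by that much, and returns True; else False.
- manip.movej(angles): joint-space move.
- manip.open_gripper() and manip.clamp(grasp_force=None): open the fingers fully, or close them until they stop; grasp_force is the grip in N (None keeps the last).
- manip.wait(seconds).
- manip.solve_ik(position, orientation): joint angles nearest the present ones, or None.
- manip.grab_frame(name): name is "side" or "top" or "wrist"; returns the picture (400x640x3 uint8, blue, green, red); there is no depth.
- manip.camera_model(name): a dict with "intrinsics" (3x3 intrinsics, pixels), "T" (4x4, takes a point from camera to world coordinates). Camera axes: x right, y down, z forward; pixel columns grow to the right and rows downward; lengths in mm; the calibration is good to about 2 mm. A picture is of the moment at which its call begins: read the wrist's pose just before it. camera_model takes no time and is no camera call; for the wrist camera it gives the pose at the moment of the call.
A pose or a line that the arm cannot do raises manip.Unreachable and nothing moves.
- manip.hand_in(): hands the job in; it is judged then, once.
Readings, each from a call of its own:
- manip.read_time(): time.
- manip.read_joint_positions(): joint angles.
- manip.read_qvel(): joint speeds.
- manip.read_joint_torque(): joint torques, N m.
- manip.read_eef_pos(): TCP position.
- manip.read_tcp_rot(): TCP orientation.
- manip.read_force(): force on the tool from outside, world axes, zero at the start.
- manip.read_ft_torque(): the same for the moment, N m.
- manip.read_grip_width(): finger opening in mm.
- manip.read_gripper_force(): force on a finger pad.
Only numpy, scipy, OpenCV 4.12 (cv2) and the standard library are available. Lean on these libraries where they do the work, as an engineer would, in place of code of your own. Each camera call takes 0.05 s, during which the arm holds its last target. There are 200 camera calls.

TASK

Set the air feed of the winder's brake on the small aluminium manifold: turn the red valve lever to half open, lined up with the green mark midway between closed and fully open. Then turn the thumbscrew with the blue head clockwise (seen from above) until it seats, and back it off a quarter turn counter-clockwise. Finish there with the gripper still closed on the blue head, holding it; leave the lever at half open and the other things on the bench where they are.

Things in the scene. Friction and masses are not known exactly. Their poses are not given: they have to be found in the camera images.
- air_unit: Air manifold fixed to the bench: dark steel plate 110 (x) x 280 (y) x 8 mm, on it an aluminium block 40 x 240 mm, top at 43 mm. Origin: centre of the plate's underside; z up, x away from the robot at yaw 0, y along the block. Valve at (0, -75) mm, thumbscrew at (0, 75) mm, between them at (0, 0) a flat gauge, 38 mm wide, top at 55 mm. End fittings reach y = +-142 mm.
- valve_lever (a joint): Angle of the red valve lever, rad: 0 = closed (points to -x of the manifold), pi/2 = fully open (points to -y), stops at both; pi/4 = half open, at the green mark on the black index disc (white marks: closed, fully open). Opens counter-clockwise seen from above. Starts at 0 to 0.4, stays where it is left, needs about 0.15 N m to turn.
- valve_axis (a point): Fixed point on the lever's vertical turning axis, at the lever's mid height, 73 mm above the bench; axes parallel to the manifold's.
- lever_grip (a point): Middle of the lever's red sleeve, 67 mm from the turning axis, 73 mm above the bench; moves with the lever. The sleeve is 62 mm long, 14 mm wide, 16 mm high (z 65 to 81 mm); its long axis is the point's x axis, -x pointing outward from the turning axis. Best pinched from above across its width.
- thumbscrew (a joint): Angle of the thumbscrew, rad: 0 = seated (hard stop), growing as it is backed off, counter-clockwise seen from above; upper stop at 3.4; a quarter turn back from the seat is 1.571. Turns about the vertical and does not rise. Starts at 1.0 to 2.9 (may need two grasps), stays where it is left, needs about 0.06 N m to turn.
- screw_head (a point): Blue flat thumbscrew head, a paddle 28 mm long (its x), 9 mm thick (its y), 30 mm high, white dot on top near its +x end. Origin: centre of its underside on the turning axis, 68 mm above the bench; top at 98 mm; below it a 15 mm round collar. Pinch it from above across the 9 mm. At joint 0 its x axis is parallel to the manifold's x; it turns with the joint.
- screw_axis (a point): Fixed point on the thumbscrew's vertical turning axis, 90 mm above the bench, a good TCP height for gripping the head.
- spool_copper: Bystander: spool of copper wire with pale flanges, 62 mm in diameter, 56 mm high, standing loose behind the manifold. Origin: centre of its underside.
- spool_red: Bystander: smaller spool of copper-red wire with black flanges, 48 mm in diameter, 42 mm high, standing loose behind the manifold. Origin: centre of its underside.
- bottle_oil: Bystander: small amber oil bottle with a dark cap, 28 mm in diameter, 60 mm high, standing loose to the left of the manifold. Origin: centre of its underside.

How it is judged:
By the outcome, as a careful person would: the job done as asked, in the order asked, and still so for the second after the job is handed in, while the arm keeps its last pose, push and grip.
It also fails if it takes over 58 s, if anything falls off the work surface, if the arm or the gripper's body presses on something with over 40 N, if the wrist force passes 120 N, or if a joint passes its speed limit or range.

## Working session

There is one attempt and no reset: what is moved stays moved. The work goes in short steps, each a Python script; the robot and the scene stay as the last script left them, time stands still between calls to the robot, and variables do not carry over. Pictures are saved under pics/ and viewed, at most 10 in all, crops included, and the job is handed in when it is done.

```bash
mkdir -p pics; python3 - <<'E'
from bench import manip as m
import cv2,numpy as np
for n in("top","side"):
    im=m.grab_frame(n);cv2.imwrite(f"pics/{n}0.png",im)
    c=m.camera_model(n);print(n,np.round(c["intrinsics"],1).tolist(),np.round(c["T"],3).tolist())
print(m.read_time(),m.read_tcp_rot())
a=cv2.imread("pics/top0.png");b=cv2.imread("pics/side0.png")
E
```

```text
top [[461.3, 0.0, 320.4], [0.0, 461.3, 199.0], [0.0, 0.0, 1.0]] [[0.008, -0.996, 0.083, 539.715], [-1.0, -0.008, 0.003, 95.077], [-0.002, -0.083, -0.997, 960.975], [0.0, 0.0, 0.0, 1.0]]
side [[423.6, 0.0, 319.2], [0.0, 423.6, 207.3], [0.0, 0.0, 1.0]] [[-1.0, 0.018, -0.003, 628.386], [0.015, 0.679, -0.734, 753.352], [-0.011, -0.734, -0.68, 697.796], [0.0, 0.0, 0.0, 1.0]]
0.1 [-1.79884829e+02  8.09031833e-03  1.75248172e+01]
```

View pics/top0.png

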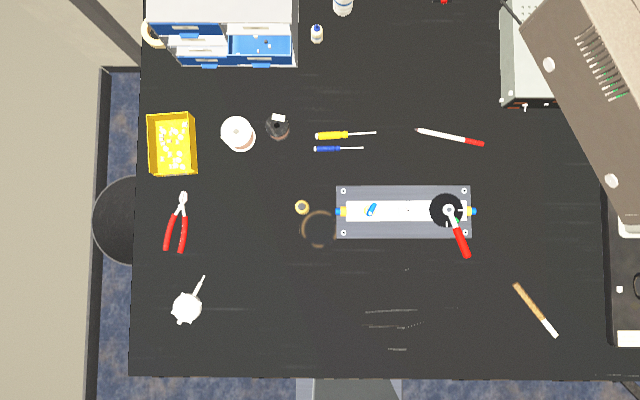

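View pics/side0.png

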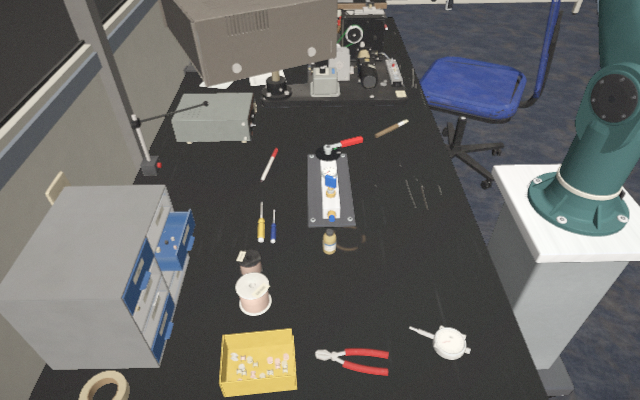

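The top view shows the plate at cols 336–471, rows 186–238. The valve is at (449,210), with the red lever reaching to (466,255). The blue head is at (371,209) and the bottle at (302,207). The side view shows the same layout, with a grey box near the arm's start pose at (250,35).

```bash
cat > h.py <<'E'
from bench import manip as m
import cv2,numpy as np
def cast(c,uv,z):
    K,T=np.array(c["intrinsics"]),np.array(c["T"])
    d=T[:3,:3]@np.linalg.inv(K)@[uv[0],uv[1],1]; o=T[:3,3]
    return o+d*(z-o[2])/d[2]
def ray(c,uv):
    K,T=np.array(c["intrinsics"]),np.array(c["T"])
    d=T[:3,:3]@np.linalg.inv(K)@[uv[0],uv[1],1]; return T[:3,3],d/np.linalg.norm(d)
def tri(c1,p1,c2,p2):
    o,d=ray(c1,p1);q,e=ray(c2,p2)
    s=np.linalg.lstsq(np.c_[d,-e],q-o,rcond=None)[0]
    a,b=o+s[0]*d,q+s[1]*e
    return (a+b)/2,np.linalg.norm(a-b)
def big(mask):
    n,l,s,c=cv2.connectedComponentsWithStats(mask.astype(np.uint8))
    i=1+np.argmax(s[1:,4]); return (l==i),c[i],s[i]
E
python3 - <<'E'
from h import *
np.set_printoptions(precision=1,suppress=True)
t,s=m.camera_model("top"),m.camera_model("side")
print("box",[tri(t,a,s,b) for a,b in(((548,64),(237,68)),((612,180),(320,52)))])
im=cv2.imread("pics/top0.png").astype(int);B,G,R=im[...,0],im[...,1],im[...,2]
w=np.zeros(B.shape,bool);w[175:270,325:485]=1
pl,c,st=big(w&(im.max(2)>70))
r=cv2.minAreaRect(np.argwhere(pl)[:,::-1].astype(np.float32));print("plate",r)
P=np.array([cast(t,p,8) for p in cv2.boxPoints(r)]);print(P,P.mean(0),np.linalg.norm(np.diff(P,axis=0),axis=1))
red,c,_=big(w&(R>130)&(G<90)&(B<90));print("red",c,cast(t,c,81))
for v in np.argwhere(red)[:,::-1][[0,-1]]:print(cast(t,v,81))
bl,c,_=big(w&(B>120)&(R<100)&(np.indices(B.shape)[1]<400)&(np.indices(B.shape)[1]>355));print("blue",c,cast(t,c,95))
for zz in (81,):
    pts=np.array([cast(t,v,zz)[:2] for v in np.argwhere(red)[:,::-1]]);x=cv2.minAreaRect(pts.astype(np.float32));print(x)
bb=np.zeros_like(w);bb[195:222,290:318]=1
bo,c,_=big(bb&(R>110));print("bottle",c,cast(t,c,60))
cv2.imwrite("pics/topc.png",cv2.resize(cv2.imread("pics/top0.png")[180:270,320:480],None,fx=5,fy=5,interpolation=cv2.INTER_CUBIC))
E
```

```text
box [(array([ 824.4, -270.8,  232.2]), np.float64(1.7431094466221049)), (array([ 624.4, -363. ,  233.4]), np.float64(19.89929446484471))]
plate ((404.5, 221.99996948242188), (93.99998474121094, 158.99996948242188), 90.0)
[[ 669.7   88.6    8. ]
 [ 672.2 -242.2    8. ]
 [ 478.3 -238.     8. ]
 [ 475.8   87.3    8. ]] [574.  -76.1   8. ] [330.8 193.9 325.2]
red [461.8 242.9] [ 531.8 -171.5   81. ]
[ 561.9 -166.6   81. ]
[ 503.4 -180.7   81. ]
blue [371.3 208. ] [595.9   1.7  95. ]
((532.29736328125, -171.4142608642578), (60.55253219604492, 17.268014907836914), 21.68436050415039)
bottle [301.7 206.8] [599.4 134.2  60. ]
```

View pics/topc.png

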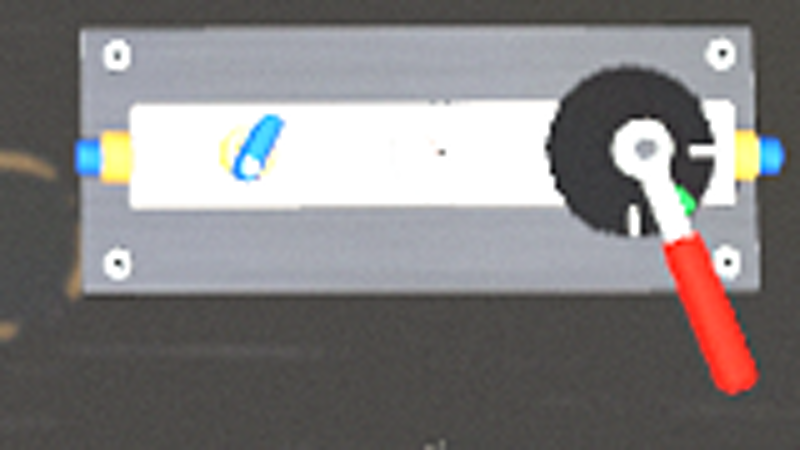

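The crop shows the plate corners at about (82,30), (752,28), (760,290) and (85,292), the valve hub at (645,148), and the green mark at (686,200). The screw's white dot is at (253,162), its lower-left end, so the lever is at about 22° and the screw at about 2.6 rad. Next I'll retract, swing clear of the box, and look from close up.

```bash
python3 - <<'E'
from h import *
np.set_printoptions(precision=2,suppress=True)
m.move_linear([150,-475,300],max_speed=300)
m.move_ptp([455,-100,330],[180,0,90])
m.move_linear([540,-75,330],max_speed=200)
print(m.read_joint_positions(),m.read_eef_pos())
c=m.camera_model("wrist");im=m.grab_frame("wrist");cv2.imwrite("pics/w1.png",im)
np.savez("w1.npz",intrinsics=c["intrinsics"],T=c["T"]);print(np.array(c["intrinsics"]),np.array(c["T"]),m.read_time())
E
```

```text
[ 28.26  18.13 -31.79 109.62  11.48  55.51  -8.87] [538.95 -75.7  329.37]
[[349.36   0.   320.45]
 [  0.   349.36 201.09]
 [  0.     0.     1.  ]] [[  1.    -0.    -0.   539.6 ]
 [ -0.    -0.96  -0.28  -3.83]
 [ -0.     0.28  -0.96 453.95]
 [  0.     0.     0.     1.  ]] 3.4333
```

View pics/w1.png

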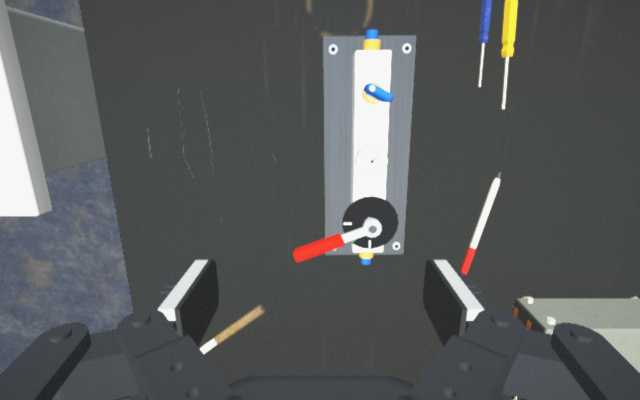

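The wrist view shows the hub at (372,229), the red sleeve centred near (319,247), the blue head at (378,93) with its white dot at (372,89), and the plate's corner screws at (333,49), (407,48) and (396,246).

```bash
python3 - <<'E'
from h import *
np.set_printoptions(precision=1,suppress=True)
c=np.load("w1.npz");t=m.camera_model("top")
im=cv2.imread("pics/w1.png").astype(int);B,G,R=im[...,0],im[...,1],im[...,2]
w=np.zeros(B.shape,bool);w[30:268,290:420]=1
red,cc,_=big(w&(R>130)&(G<90)&(B<90))
pts=np.array([cast(c,v,75)[:2] for v in np.argwhere(red)[:,::-1]],np.float32);print("red",cv2.minAreaRect(pts))
tt=cv2.imread("pics/top0.png").astype(int)
print("redtri",tri(c,cc,t,(461.8,242.9)))
b2=w.copy();b2[:75]=0;b2[115:]=0
bl,cb,_=big(b2&(B>120)&(R<100));print("blue",cb,tri(c,cb,t,(371.3,208)))
pts=np.array([cast(c,v,98)[:2] for v in np.argwhere(bl)[:,::-1]],np.float32);print(cv2.minAreaRect(pts))
print("green",[cast(c,v,60) for v in np.argwhere(w&(G>130)&(R<100)&(B<130))[:,::-1]][:3])
print("hub",cast(c,(372,229),82),cast(t,(320+645/5,180+148/5),82))
cs=[cast(t,(320+x/5,180+y/5),10) for x,y in((117,55),(721,53),(728,262),(117,263))]
cw=[cast(c,p,10) for p in((333,49),(407,48),(396,246))]
print(np.array(cs),np.array(cw))
pc=np.array([cast(t,(320+x/5,180+y/5),8) for x,y in((82,30),(752,28),(760,290),(85,292))]);print(pc,pc.mean(0))
x=np.hstack([cv2.resize(im[70:115,345:405].astype(np.uint8),(400,300),interpolation=2),cv2.resize(im[190:268,290:405].astype(np.uint8),(400,300),interpolation=2)]);cv2.imwrite("pics/w1c.png",x)
E
```

```text
red ((534.1810302734375, -172.8423614501953), (61.5225944519043, 18.904083251953125), 21.360061645507812)
redtri (array([ 532.8, -174.2,   71.9]), np.float64(2.178466430562116))
blue [379.5  93.8] (array([596.9,   0.7,  89.6]), np.float64(1.4733238273160867))
((595.0713500976562, 0.6309194564819336), (9.343365669250488, 29.113353729248047), 66.63446807861328)
green [array([ 580.3, -169.3,   60. ]), array([ 576.7, -170.6,   60. ]), array([ 577.9, -170.6,   60. ])]
hub [ 597.  -146.6   82. ] [ 594.9 -147.8   82. ]
[[ 636.3   50.3   10. ]
 [ 639.  -199.8   10. ]
 [ 552.7 -201.1   10. ]
 [ 550.4   50.    10. ]] [[ 553.2   51.5   10. ]
 [ 640.    52.4   10. ]
 [ 642.2 -199.2   10. ]]
[[ 646.8   64.8    8. ]
 [ 649.8 -213.5    8. ]
 [ 541.3 -214.7    8. ]
 [ 538.4   63.     8. ]] [594.1 -75.1   8. ]
```

View pics/w1c.png

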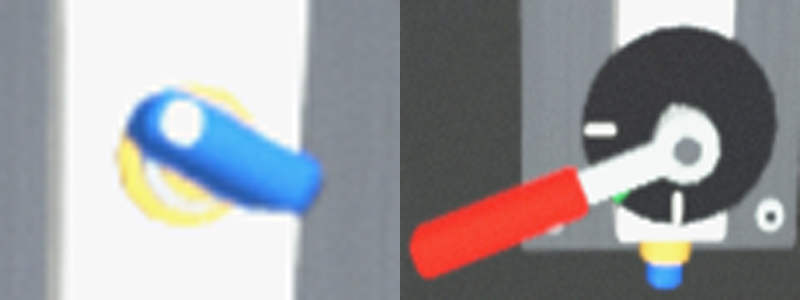

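The measurements agree. The manifold is at about (595.5, -74.5) with yaw 0.6°, the lever at 21.4° in world and the screw head at about 156.6°. Now for the lever.

```bash
python3 - <<'E'
from h import *
np.set_printoptions(precision=2,suppress=True)
A=np.array([596.2,-148.8])
def p(a,z=73): r=np.radians(a);return [*(A-67*np.array([np.cos(r),np.sin(r)])),z]
a0=21.4
m.move_ptp(p(a0,140),[180,0,a0])
m.move_linear(p(a0),max_speed=80)
print(m.read_eef_pos(),m.read_tcp_rot(),m.read_force())
m.clamp(40);print(m.read_grip_width(),m.read_gripper_force(),m.read_force())
for a in np.linspace(a0,45.6,5)[1:]:
    m.move_linear(p(a),max_speed=40,frame=[180,0,a])
    print(a,m.read_eef_pos(),m.read_tcp_rot(),m.read_force(),m.read_ft_torque())
m.wait(.3)
e=m.read_eef_pos();print(e,m.read_tcp_rot(),np.degrees(np.arctan2(A[1]-e[1],A[0]-e[0])),m.read_force(),m.read_time())
E
```

```text
[ 534.19 -173.34   73.29] [179.97  -0.03  21.4 ] [0.55 0.08 0.85]
13.616893754922568 43.83660614490509 [ 0.04 -0.72  2.32]
27.45 [ 536.95 -180.15   73.21] [179.96  -0.02  27.37] [ 0.54 -1.87  2.36] [-0.32  0.02  0.06]
33.5 [ 540.54 -186.27   73.21] [179.95  -0.01  33.36] [-0.45 -2.07  2.62] [-0.48  0.04 -0.02]
39.55 [ 544.76 -192.01   73.19] [179.94  -0.01  39.39] [-0.55 -2.78  2.83] [-0.65 -0.08 -0.01]
45.6 [ 549.56 -197.27   73.19] [179.94   0.    45.43] [-0.2  -4.31  3.9 ] [-0.89 -0.13 -0.09]
[ 549.55 -197.27   73.21] [179.93   0.01  45.5 ] 46.09924477334852 [ 0.42 -5.22  3.71] 7.6167
```

```bash
python3 - <<'E'
from h import *
m.open_gripper()
m.move_linear([549.5,-197.3,150],max_speed=100)
m.move_ptp([570,-100,250],[180,0,90]);m.wait(.2)
c=m.camera_model("wrist");im=m.grab_frame("wrist");cv2.imwrite("pics/w2.png",im)
np.savez("w2.npz",intrinsics=c["intrinsics"],T=c["T"])
i=im.astype(int);B,G,R=i[...,0],i[...,1],i[...,2]
w=np.zeros(B.shape,bool);w[:330,200:450]=1
red,cc,_=big(w&(R>130)&(G<90)&(B<90))
for z in(73,81):print("red",cv2.minAreaRect(np.array([cast(c,v,z)[:2] for v in np.argwhere(red)[:,::-1]],np.float32)))
bl,cb,st=big((B>120)&(R<100)&(np.indices(B.shape)[0]<150)&(abs(np.indices(B.shape)[1]-345)<40)&(np.indices(B.shape)[0]>20));print(cb,st)
print("blue",cv2.minAreaRect(np.array([cast(c,v,98)[:2] for v in np.argwhere(bl)[:,::-1]],np.float32)),m.read_time())
E
```

```text
red ((549.5196533203125, -197.80328369140625), (64.39027404785156, 17.79633903503418), 45.12568664550781)
red ((550.058349609375, -193.32696533203125), (62.67062759399414, 17.32107925415039), 45.12569046020508)
[358.56458333  56.125     ] [340  41  37  27 480]
blue ((595.8463134765625, -0.5686473846435547), (10.898758888244629, 26.947566986083984), 64.02366638183594) 10.0917
```

View pics/w2.png

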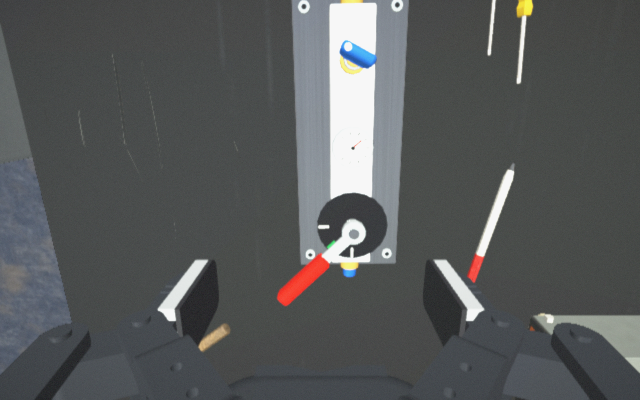

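The lever lies along the green mark, measured at 45° in world; the picture shows the sleeve at (303,280) and green at (333,245). Now the screw: grasp it and turn it clockwise with torque monitoring.

```bash
python3 - <<'E'
from h import *
np.set_printoptions(precision=2,suppress=True)
P=[595.2,.3];a0=156
m.move_ptp([*P,150],[180,0,a0]);m.move_linear([*P,90],max_speed=80);m.wait(.2)
print(m.read_eef_pos(),m.read_tcp_rot(),m.read_force(),m.read_joint_positions())
m.clamp(50);m.wait(.2);print(m.read_grip_width(),m.read_gripper_force(),m.read_force(),m.read_ft_torque(),m.read_tcp_rot())
for a in [145,130]:
    m.move_linear([*P,90],frame=[180,0,a]);print(a,m.read_eef_pos(),m.read_tcp_rot(),m.read_force(),m.read_ft_torque(),m.read_joint_positions(),m.read_time())
E
```

```text
[595.55   0.33  90.52] [179.98   0.05 155.99] [-0.26 -0.21 -0.09] [ 25.01  44.12 -43.08 113.7   46.46  41.01  18.71]
7.678107685578083 51.913138031959534 [ 0.41  4.21 -0.37] [ 0.82 -0.23 -0.01] [179.87   0.01 156.04]
145 [595.65   1.72  90.21] [179.87   0.   145.18] [ 1.98  5.61 -1.06] [ 0.96 -0.28 -0.07] [ 23.32  43.25 -40.49 113.77  44.23  39.48   9.74] 13.1083
130 [595.73   1.84  90.19] [179.86  -0.04 130.19] [ 1.81  4.48 -1.19] [ 0.98 -0.33 -0.09] [ 20.98  42.1  -36.82 113.87  41.01  37.58  -2.41] 13.5167
```

```bash
python3 - <<'E'
from h import *
np.set_printoptions(precision=2,suppress=True)
P=[595.5,1.3]
for a in [110,90,70,50,30,18,10,6,3,0,-2,-4,-6,-8,-10,-12]:
    m.move_linear([*P,90],frame=[180,0,a])
    if a<30:m.wait(.1)
    t=m.read_ft_torque();y=m.read_tcp_rot()[2];print(a,round(y,2),m.read_force(),t,m.read_gripper_force(),m.read_grip_width())
    if a<30 and (abs(t[2])>.6 or abs(y-a)>4): break
print(m.read_joint_positions(),m.read_eef_pos(),m.read_time())
E
```

```text
110 110.21 [ 1.    3.77 -0.65] [ 0.89 -0.27 -0.04] 51.83498203754425 8.11394025068539
90 90.21 [3.76 5.2  0.19] [ 0.96 -0.42 -0.05] 51.81266963481903 7.896344886998622
70 70.22 [ 1.14  4.22 -1.21] [ 0.93 -0.47 -0.02] 51.79155349731445 7.941890391562564
50 50.23 [ 2.84  4.59 -1.83] [ 0.95 -0.56 -0.01] 51.74161970615387 8.088074028822284
30 30.25 [ 3.13  4.1  -1.22] [ 0.88 -0.67 -0.03] 51.71344041824341 7.960124515571687
18 18.3 [ 4.09  3.16 -2.34] [ 0.9  -0.79 -0.05] 51.69149100780487 8.09085387659751
10 10.33 [ 3.56  4.38 -2.8 ] [ 0.83 -0.87 -0.09] 51.68286681175232 8.00669782859705
6 6.33 [ 3.68  3.27 -1.81] [ 0.81 -0.87 -0.08] 51.69846475124359 8.280110641210317
3 3.33 [ 3.75  3.39 -1.37] [ 0.86 -0.92 -0.09] 51.700177788734436 8.16607187080009
0 0.39 [ 4.14  2.88 -2.43] [ 0.75 -0.87  0.12] 51.68207824230194 8.137091904008559
-2 -1.36 [ 4.38  3.19 -1.67] [ 0.66 -0.89  0.82] 53.691760897636414 7.678730580316701
[ -2.85  37.24  -2.33 114.83   3.09  27.87 -98.79] [596.83   1.44  90.21] 18.2667
```

The screw seated at tool yaw of about 0.5°, where the torque jumped to 0.8 N m. That matches the manifold's yaw. Now I'll back off 90°.

```bash
python3 - <<'E'
from h import *
np.set_printoptions(precision=2,suppress=True)
P=[595.5,1.3]
for a in [20,40,60,80,90.7]:
    m.move_linear([*P,90],frame=[180,0,a])
m.wait(.5)
print(m.read_tcp_rot(),m.read_eef_pos(),m.read_force(),m.read_ft_torque(),m.read_gripper_force(),m.read_grip_width(),m.read_time())
im=m.grab_frame("wrist");t=m.grab_frame("top");s=m.grab_frame("side")
cv2.imwrite("pics/end.png",np.vstack([np.hstack([cv2.resize(im,(400,250)),cv2.resize(t[160:285,300:500],(400,250))]),cv2.resize(s[110:340,200:400],None,fx=1.5,fy=1.5)[:, :].copy() if 0 else cv2.resize(s[100:300,220:540],(800,345))[:345]]))
E
```

```text
[179.91  -0.06  91.1 ] [596.12   2.02  90.21] [ 2.77  4.77 -1.14] [ 1.   -0.57  0.08] 51.9525682926178 8.096012755510802 21.1333
```

View pics/end.png

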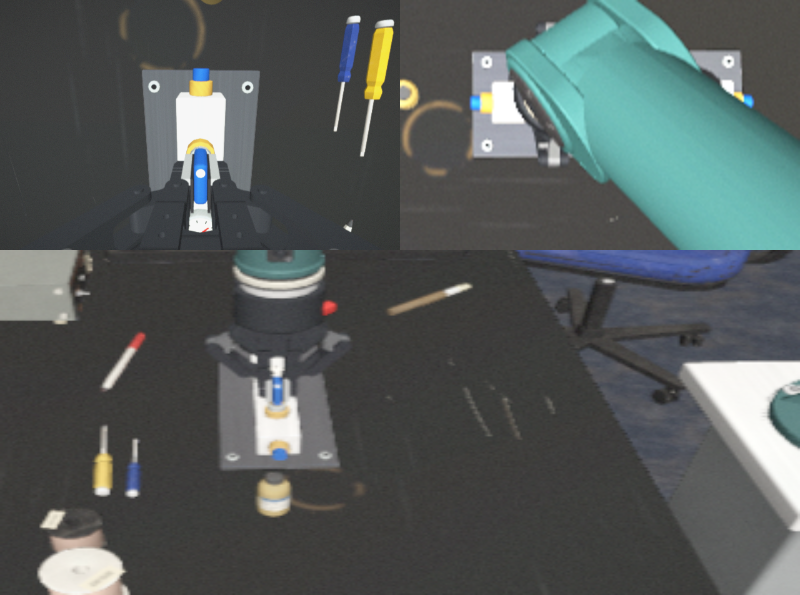

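The blue head is held between the pads with its dot toward +y, a quarter turn from the seat. The sleeve tip at (328,308) is still in its half-open direction, and the bottle and spools haven't moved.

```bash
python3 -c "
from bench import manip as m
print(m.hand_in())"
```

```text
the job is handed in; nothing more can be done
None
```

The job is handed in: the lever is at half open (about 45°), and the thumbscrew was seated, then backed off about 90° with the gripper still closed on the blue head; the other things weren't touched, and the arm took about 21 s.

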